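# Free the key-pot carousel and hold its square pot at the front

## Robot

A 6-joint arm with a two-finger parallel gripper is mounted at the origin on the work surface. World frame = base frame: x ahead of the robot, y to its left, z up, the work surface at z = 0. Lengths are in m, angles in degrees, forces in N, time in s.
With the tool pointing down it reaches from about 0.4 to 0.825 m from the base axis. Payload 7 kg.
Tool frame: the origin (TCP) lies between the finger pads, 19 mm behind the fingertips; this is the grasp point; z points along the fingers, y is the line along which they close (so a half turn about z gives the same grasp; the last joint's range is limited). The gripper opens to 88 mm and grips with 3 to 60 N. Pads are 19 mm wide; open, the fingers measure 130 mm over their backs; the gripper's body (78 mm by 193 mm) begins 47 mm behind the grasp point.
Start: joints at [87.955, 20.546, 0.682, 0, -70.136, -16.507], TCP at [0.215, 0.64, 0.245] pointing down, gripper open.
Joint ranges: [-176.03, 176.03], [-82.01, 121.73], [-58.28, 71.71], [-173.87, 95.51], [-174.79, -0.11], [-173.66, 173.66]. Speed limits (degrees/s): [136.94, 136.94, 172.46, 180, 180, 180].

## Interface

Orientations are given as [roll, pitch, yaw] about the fixed x, y, z axes, in that order (R = Rz(yaw) Ry(pitch) Rx(roll)).
In Python, from plant import get_obs, eyes, ctrl, spotter gives the robot as it stands.
- The arm moves only by the shell command python3 -m crank 'ROWS'. ROWS is JSON, one flat list of numbers, 7 for each row, row after row: the turn, a rotation vector about the tool's x, y, z in rad, then the shift along the tool's x, y, z in mm, then the opening, from 0 (shut) to 1 (fully open). A call has 1 to 5 rows; each row shifts and turns the commanded pose from where the row before left it, along the tool's axes as they then stand; what a row does not reach is not made up. A row lasts 1/8 s, in which the tool goes at most 62.5 mm and 10.7 degrees, less where a joint would pass 70% of its speed; a pose out of reach is approached as far as the arm can. A call is refused whole if a number of a shift passes 62.5 or a number of a turn 0.188, either way. A call with a gripper value outside its range is refused whole. The fingers move at their own pace and stop on an object; the grip force is fixed at half the most. Time passes only in rows, so rows that do not move let the fingers close. It gives the time, the measured TCP pose, the force, the opening and the grip force at its end, in the units of the state.
- get_obs(): the state, without advancing time (a new reading comes with each control period).
- eyes.snapshot(name): name is "scene" or "top" or "wrist"; returns the picture (400x640x3 uint8, blue, green, red); there is no depth.
- eyes.camera_model(name): a dict with "fx", "fy", "cx", "cy" (pixels), "extrinsics" (4x4, takes a point from camera to world coordinates). Camera axes: x right, y down, z forward; pixel columns grow to the right and rows downward; lengths in m; the calibration is good to about 2 mm. A picture is of the moment at which its call begins: read the wrist's pose just before it. camera_model takes no time and is no camera call; for the wrist camera it gives the pose at the moment of the call.
- ctrl.close_job(): hands the job in; it is judged then, once.
Trained networks look in the newest picture that a camera, given by its name, has taken for a name from the list of things; names that differ only in an ending like _2 or _b are one class to them, and where a whole thing is asked for, a point or a joint stands for the part that bears it (a point fixed in the world has none). Each returns a list of dicts, best first, with "p" (0 to 1); they miss things now and then, are a little off and sometimes report something else, mostly with a low value. They report only what shows in the picture. A call takes as long as a camera call.
- spotter.outline_of(camera, target): "region" (400x640 bool, what is visible of it) and "rect" ([left, top, width, height] in pixels, round what is visible of it).
- spotter.place_of(camera, target): "location" ([column, row] in pixels: a listed point, or the origin of a listed thing).
The state is a dict: "clock": time; "joint_pos": joint angles; "qvel": joint speeds; "tau": joint torques, N m; "tool_pos": TCP position; "orientation": TCP orientation; "force": force on the tool from outside, world axes, zero at the start; "moment": the same for the moment, N m; "opening": finger opening in m; "gripper_force": force on a finger pad.
Only numpy, scipy, OpenCV 4.12 (cv2) and the standard library are available. Lean on these libraries where they do the work, as an engineer would, in place of code of your own. Each camera call takes 0.05 s, during which the arm holds its last target. There are 200 camera calls.

## Task

Throw the brake lever of the little pot carousel across into its marked notch, so that the turntable runs free. Then turn the carousel until the square pot with the tall knob stands squarely at the front pointer, and hold it still there: finish with the gripper still closed on that pot's knob, the lever still in its marked notch. Leave the bowl, glasses case, vase and bottle opener where they are.

Things in the scene. Friction and masses are not known exactly. Their poses are not given: they have to be found in the camera images.
- stand: fixed dark wooden stand: disc 250 mm across, 18 mm high, with a 140 mm wide tongue carrying the brake lever, running out in its own -y direction to 280 mm from the centre. Origin: centre of the disc's underside, on the ledge. Its front is its own -x, marked by a pointed wooden corner jutting to 148 mm from the centre, 30 mm high; it faces the robot within 0.3 rad.
- carousel: pale wooden turntable, 230 mm across, on the stand's axis; origin: centre of its underside, 24 mm up. Brake off it turns endlessly both ways with 0.03 N m (brake on: over 1 N m). Fixed on it, 80 mm from the axis, 72 degrees apart: five white pots 56 mm wide, four round without knobs (tops 103 mm up), one square at the carousel's own -x, with a tall knob. Axes match the stand at the goal.
- pot_knob (a point): on the axis of the square pot's knob, 127 mm above the ledge, 80 mm from the carousel's axis. The knob is an upright round cylinder 18 mm in diameter, from 99 mm (lid) to 139 mm above the ledge; it may turn between the fingers while it is led round. With the TCP here and the tool down the fingers clear the lid and the other pots.
- front_station (a point): fixed point of the stand where pot_knob is to be: 80 mm from the carousel's axis towards the stand's front pointer, 127 mm above the ledge.
- lever (a joint): angle of the brake lever: 0 = brake on, in the plain notch of its steel quadrant; 1.0 = brake off, in the marked notch (small pointed steel stud outside it; the notch further from the stand's front). Grows anticlockwise from above; stops at -0.08 and 1.08. A spring detent draws it into the nearer notch (from about 0.6 on, the marked one); passing takes about 4 N at the knob.
- lever_knob (a point): on the axis of the lever's knob, 85 mm above the ledge. The flat steel lever (top 35 mm above the ledge) turns about a vertical pivot at x = 0, y = -175 mm in the stand's frame; its black knob, 70 mm from the pivot, is an upright round cylinder 16 mm in diameter, from 35 to 100 mm above the ledge.
- free_notch (a point): fixed point of the stand where lever_knob is when the lever sits in its marked notch (joint value 1.0), 85 mm above the ledge.
- key_bowl: bystander: blue glazed bowl, 120 mm across, 50 mm high, loose on the ledge; origin: centre of its underside
- sunglasses_case: bystander: black plastic case 160 x 62 x 45 mm, loose; origin: centre of its underside
- vase: bystander: small glass vase, 66 mm across, 125 mm high, loose; origin: centre of its underside, z along its axis
- bottle_opener: bystander: flat steel bottle opener 115 mm long, 6 mm thick, loose; origin: near its middle, on the underside

How it is judged (in metres and radians):
On the way, in this order (a step that is already met when the one before it is completed fails the run):
1. the lever sits in its marked notch (0.8 rad or more), and the square pot is still away from the front (value of joint lever above 0.8 rad and horizontal distance between pot_knob and front_station above 0.03 m), for 0.2 s.
2. the square pot's knob is within 10 mm of the front station (horizontal distance between pot_knob and front_station below 0.01 m), for 0.2 s.
At the end, for the whole second after the job is handed in: the square pot's knob is within 10 mm (level) of the front station, the carousel is still (under 0.1 rad/s), the fingers hold the pot's knob (contact force over 2 N, TCP within 40 mm of pot_knob), and the lever sits in its marked notch (over 0.8 rad) (value of joint lever above 0.8 rad and horizontal distance between pot_knob and front_station below 0.01 m and angular speed of carousel below 0.1 rad/s and contact force between the fingers and carousel above 2 N and distance between the grasp point and pot_knob below 0.04 m); the arm keeps its last pose, push and grip.
It fails at once if a bystander is shifted by more than 30 mm (distance of any of key_bowl, sunglasses_case, vase, bottle_opener from where it was at the start of the episode above 0.03 m).
It fails at once if the vase is tipped by more than 0.5 rad (angle between vase's own z axis and vertical above 0.5 rad).
It also fails if it takes over 45 s, if anything falls off the work surface, if the arm or the gripper's body presses on something with over 40 N, if the wrist force passes 120 N, or if a joint passes its speed limit or range.

## Working session

There is one attempt and no reset: what is moved stays moved. The work goes in short steps, Python scripts to look and compute and a shell command to move; the robot and the scene stay as the last step left them, time stands still between calls to the robot, and variables do not carry over. Pictures are saved under pics/ and viewed, at most 10 in all, crops included, and the job is handed in when it is done.

```bash
ls; mkdir -p pics; cat > h.py <<'E'
import numpy as np, cv2
from plant import get_obs, eyes, ctrl, spotter
def ray(cam,uv,z):
    m=eyes.camera_model(cam);T=np.array(m["extrinsics"])
    d=T[:3,:3]@np.array([(uv[0]-m["cx"])/m["fx"],(uv[1]-m["cy"])/m["fy"],1]);o=T[:3,3]
    return o+d*(z-o[2])/d[2]
H=dict(pot_knob=.127,lever_knob=.085,free_notch=.085,front_station=.127,stand=0,carousel=.024,key_bowl=0,sunglasses_case=0,vase=0,bottle_opener=0)
E
cat > look.py <<'E'
from h import *
o=get_obs();print(o)
for c in ["top","scene"]:
    im=eyes.snapshot(c);cv2.imwrite(f"pics/{c}0.png",im)
    T=np.array(eyes.camera_model(c)["extrinsics"]);print(c,T[:3,3].round(3))
    for n,z in H.items():
        for r in spotter.place_of(c,n)[:2]:
            print(c,n,round(r["p"],2),np.round(r["location"],1),ray(c,r["location"],z).round(4)[:2])
E
python3 look.py
```

```text
pics
{'clock': 0.0, 'joint_pos': array([ 8.79557862e+01,  2.05925568e+01,  6.31564296e-01, -1.96823441e-02,
       -7.01352704e+01, -1.65068566e+01]), 'qvel': array([-0.03567588, -0.02749284,  0.02010772, -0.07531394,  0.0655874 ,
        0.04050613]), 'tau': array([-3.04603818e-04, -5.82714272e+01,  2.93052453e+01,  6.99722573e+00,
        6.85457155e-03, -1.72159080e-04]), 'tool_pos': array([0.21463082, 0.63946901, 0.24439459]), 'orientation': array([ 1.79902447e+02, -9.61402739e-03, -1.85577659e+01]), 'force': array([ 0.29278575, -0.00175376, -0.75648658]), 'moment': array([-0.0189335 ,  0.01574253, -0.03098858]), 'gripper_force': 0.0, 'opening': 0.08758480020949283}
top [0.555 0.002 1.021]
top pot_knob 0.59 [334.1 197.1] [ 0.6236 -0.0215]
top lever_knob 0.73 [418.1 239.3] [ 0.5175 -0.2254]
top free_notch 0.63 [416.7 213.9] [ 0.5798 -0.2247]
top front_station 0.56 [320.6 260.1] [0.4771 0.0143]
top front_station 0.16 [469.  196.5] [ 0.6163 -0.3398]
top stand 0.97 [318.7 228.9] [0.549 0.019]
top carousel 0.79 [322.9 227.9] [0.5515 0.0075]
top key_bowl 0.95 [181.7 232.3] [0.5499 0.3858]
top sunglasses_case 0.63 [293.2 152.7] [0.7572 0.0828]
top vase 0.59 [478.6 249.4] [ 0.4828 -0.4063]
top bottle_opener 0.57 [469.8 193.7] [ 0.6325 -0.3908]
top bottle_opener 0.37 [415.1 211.1] [ 0.5896 -0.2413]
scene [1.138 0.117 0.929]
scene pot_knob 0.55 [312.6 202.8] [ 0.6288 -0.0236]
scene lever_knob 0.74 [251.6 171.3] [ 0.5343 -0.2204]
scene free_notch 0.7 [244.9 188.1] [ 0.5928 -0.2205]
scene front_station 0.67 [339.3 156.7] [0.4689 0.0139]
scene stand 0.72 [331.9 211.8] [0.5669 0.0145]
scene carousel 0.86 [332.2 205. ] [0.5595 0.0136]
scene key_bowl 0.57 [463.5 234.1] [0.5644 0.3783]
scene sunglasses_case 0.88 [346.  278.4] [0.7556 0.0885]
scene vase 0.77 [204.1 169.7] [ 0.4969 -0.4   ]
scene bottle_opener 0.68 [191.1 206.7] [ 0.6322 -0.3859]
```

```bash
python3 -c "
import cv2
a=cv2.imread('pics/top0.png')[120:320,150:550];cv2.imwrite('pics/t1.png',cv2.resize(a,(800,400)))
a=cv2.imread('pics/scene0.png')[110:310,170:500];cv2.imwrite('pics/s1.png',cv2.resize(a,(792,480)))"
```

```text
(no output)
```

View pics/t1.png

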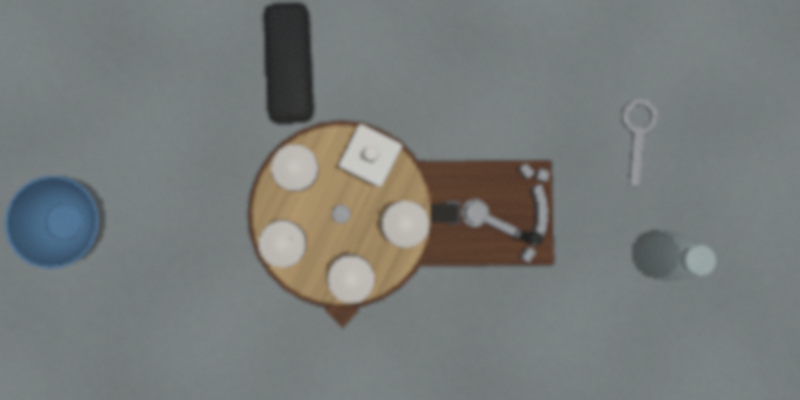

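View pics/s1.png

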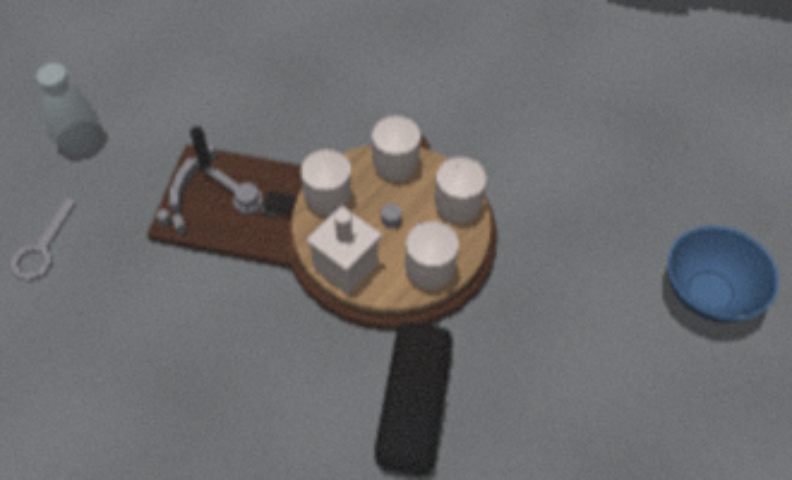

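The top view shows the stand nearly aligned with the world. The pointer tip is at crop (341,327), towards -x. The square pot is at (370,154), the lever knob at (530,237) and the studded notch at (530,172), further from the front. The scene view agrees. Next I'll move over the lever for a close look.

```bash
cat > plan.py <<'E'
# usage: plan.py yaw N x y z [x y z ...]: prints the rows that lead from the present pose, N rows per leg, turn spread over all legs
import sys; from h import *
from scipy.spatial.transform import Rotation as R
a=[float(v) for v in sys.argv[1:]];N=int(a[1]);W=np.array(a[2:]).reshape(-1,3)
o=get_obs();p=o["tool_pos"];y0=np.deg2rad(o["orientation"][2]);y1=np.deg2rad(a[0]);n=N*len(W)
print("pos",p.round(4),"rpy",o["orientation"].round(2))
pts=np.vstack([np.linspace(s,e,N+1)[1:] for s,e in zip(np.vstack([p,W[:-1]]),W)]);dy=(y1-y0)/n;y=y0
for q in pts:
    d=q-p;c,s=np.cos(y),np.sin(y)
    print("turn z %.3f shift %.1f %.1f %.1f"%(-dy,*(1000*np.array([c*d[0]+s*d[1],s*d[0]-c*d[1],-d[2]]))));p=q;y+=dy
E
python3 plan.py -90 8 .45 .2 .28 .48 -.19 .28
```

```text
pos [0.2148 0.6399 0.2454] rpy [180.    -0.   -18.55]
turn z 0.078 shift 45.4 42.8 -4.3
turn z 0.078 shift 48.6 39.1 -4.3
turn z 0.078 shift 51.5 35.2 -4.3
turn z 0.078 shift 54.0 31.1 -4.3
turn z 0.078 shift 56.3 26.8 -4.3
turn z 0.078 shift 58.2 22.3 -4.3
turn z 0.078 shift 59.8 17.7 -4.3
turn z 0.078 shift 61.0 13.0 -4.3
turn z 0.078 shift 41.8 25.4 -0.0
turn z 0.078 shift 43.6 22.1 -0.0
turn z 0.078 shift 45.2 18.6 -0.0
turn z 0.078 shift 46.5 15.1 -0.0
turn z 0.078 shift 47.6 11.4 -0.0
turn z 0.078 shift 48.3 7.6 -0.0
turn z 0.078 shift 48.7 3.9 -0.0
turn z 0.078 shift 48.9 0.1 -0.0
```

```bash
python3 -m crank '[0,0,0.078,45,43,-4,1, 0,0,0.078,49,39,-4,1, 0,0,0.078,51,35,-4,1, 0,0,0.078,54,31,-4,1, 0,0,0.078,56,27,-4,1]'
python3 -m crank '[0,0,0.078,58,22,-4,1, 0,0,0.078,60,18,-4,1, 0,0,0.078,61,13,-4,1, 0,0,0.078,42,25,0,1, 0,0,0.078,44,22,0,1]'
python3 -m crank '[0,0,0.078,45,19,0,1, 0,0,0.078,46,15,0,1, 0,0,0.078,48,11,0,1, 0,0,0.078,48,8,0,1, 0,0,0.078,49,4,0,1]'
python3 -m crank '[0,0,0.078,49,0,0,1, 0,0,0,0,0,0,1, 0,0,0,0,0,0,1]'
cat > wl.py <<'E'
import sys; from h import *
k=sys.argv[1];o=get_obs();print(o["clock"],o["tool_pos"].round(4),o["orientation"].round(2))
im=eyes.snapshot("wrist");cv2.imwrite(f"pics/w{k}.png",im)
for n in sys.argv[2:]:
    for r in spotter.place_of("wrist",n)[:2]:
        print(n,round(r["p"],2),np.round(r["location"],1),ray("wrist",r["location"],H[n]).round(4)[:2])
print(np.array(eyes.camera_model("wrist")["extrinsics"]).round(3))
E
python3 wl.py 1 lever_knob free_notch pot_knob front_station stand carousel
```

```text
clock: 1.72
tool_pos: [0.3616, 0.3637, 0.2658]
orientation: [-180.0, 0.0, -41.0]
force: [0.7, -0.3, -0.3]
opening: 0.0878
gripper_force: 0.0
clock: 2.35
tool_pos: [0.4574, 0.1013, 0.2775]
orientation: [-180.0, 0.0, -63.4]
force: [0.9, 0.2, 0.5]
opening: 0.0877
gripper_force: 0.0
clock: 2.98
tool_pos: [0.4752, -0.1421, 0.2777]
orientation: [-179.9, -0.0, -85.7]
force: [1.0, 0.4, 0.0]
opening: 0.0878
gripper_force: 0.0
clock: 3.35
tool_pos: [0.4788, -0.1895, 0.2772]
orientation: [180.0, 0.0, -90.1]
force: [-0.4, 0.9, -0.1]
opening: 0.0878
gripper_force: 0.0
3.35 [ 0.4788 -0.1895  0.2772] [ 1.7999e+02  1.0000e-02 -9.0090e+01]
lever_knob 0.94 [285.7 163.5] [ 0.5169 -0.2206]
free_notch 0.73 [228.3 161.7] [ 0.585  -0.2225]
pot_knob 0.24 [229.1 162.6] [ 0.5709 -0.2257]
stand 0.89 [272.2 300.6] [0.5565 0.0207]
carousel 0.78 [272.3 310.7] [0.5527 0.0232]
[[-1.    -0.001 -0.001  0.479]
 [-0.001  0.967  0.254 -0.256]
 [ 0.     0.254 -0.967  0.417]
 [ 0.     0.     0.     1.   ]]
```

View pics/w1.png

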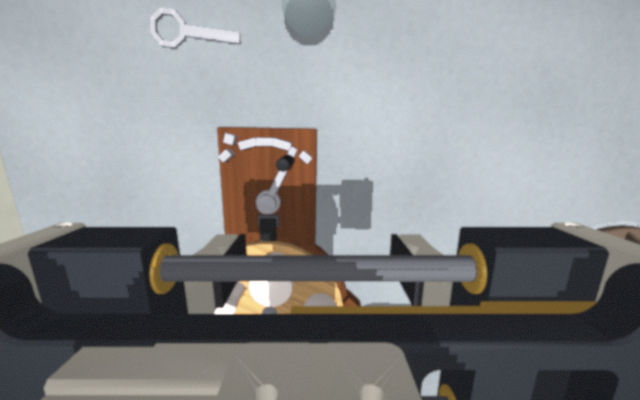

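The close view shows the black lever knob at (286,163) and the studded notch at (228,150). The measured chord between them is 68 mm against 67 mm expected. I'll descend and grip the lever knob.

```bash
python3 -m crank '[0,0,0,31,-38,0,1, 0,0,0,0,0,60,1, 0,0,0,0,0,60,1, 0,0,0,0,0,50,1, 0,0,0,0,0,22,1]'
python3 -m crank '[0,0,0,0,0,0,0, 0,0,0,0,0,0,0, 0,0,0,0,0,0,0, 0,0,0,0,0,0,0]'
```

```text
clock: 4.32
tool_pos: [0.5153, -0.2198, 0.0823]
orientation: [179.8, 0.0, -90.0]
force: [0.1, -0.5, 0.1]
opening: 0.0879
gripper_force: 0.0
clock: 4.82
tool_pos: [0.5176, -0.2204, 0.0864]
orientation: [-179.9, -0.0, -90.0]
force: [-0.2, 0.3, -0.4]
opening: 0.0531
gripper_force: 0.0
```

```bash
python3 -m crank '[0,0,0,0,0,0,0, 0,0,0,0,0,0,0, 0,0,0,0,0,0,0, 0,0,0,0,0,0,0, 0,0,0,0,0,0,0]'; python3 -m crank '[0,0,0,0,0,0,0, 0,0,0,0,0,0,0]'
```

```text
clock: 5.45
tool_pos: [0.5172, -0.2204, 0.0854]
orientation: [-180.0, -0.0, -90.1]
force: [0.1, 1.0, 0.8]
opening: 0.015
gripper_force: 30.0
clock: 5.7
tool_pos: [0.5172, -0.2204, 0.0853]
orientation: [-180.0, 0.0, -90.1]
force: [0.5, 0.9, 0.5]
opening: 0.0149
gripper_force: 30.0
```

```bash
python3 -m crank '[0,0,0,3.7,-8,0,0, 0,0,0,2.7,-8.3,0,0, 0,0,0,1.7,-8.6,0,0, 0,0,0,0.5,-8.7,0,0]'
python3 -m crank '[0,0,0,-0.5,-8.7,0,0, 0,0,0,-1.7,-8.6,0,0, 0,0,0,-2.7,-8.3,0,0, 0,0,0,-3.7,-8,0,0, 0,0,0,0,0,0,0]'
```

```text
clock: 6.2
tool_pos: [0.546, -0.2315, 0.0851]
orientation: [179.5, -0.1, -90.1]
force: [-13.2, -14.1, 9.6]
opening: 0.0155
gripper_force: 30.0
clock: 6.82
tool_pos: [0.5836, -0.2217, 0.0853]
orientation: [179.9, -0.1, -90.0]
force: [-3.1, -4.4, 1.9]
opening: 0.0154
gripper_force: 30.0
```

```bash
python3 -m crank '[0,0,0,0,0,0,0.5, 0,0,0,0,0,0,1, 0,0,0,0,0,0,1, 0,0,0,0,0,0,1, 0,0,0,0,0,0,1]'
python3 -m crank '[0,0,0,0,0,-50,1, 0,0,0,0,0,-60,1, 0,0,0,0,0,-60,1, 0,0,0,-25,-5,-40,1, 0,0,0,-60,-5,0,1]'
python3 -m crank '[0,0,0,-60,-5,0,1, 0,0,0,-60,-5,0,1, 0,0,0,-45,0,0,1, 0,0,0,0,0,0,1, 0,0,0,0,0,0,1]'
python3 wl.py 2 lever_knob free_notch pot_knob front_station stand carousel
```

```text
clock: 7.45
tool_pos: [0.5842, -0.2205, 0.0854]
orientation: [-180.0, 0.0, -90.1]
force: [0.4, -0.2, 0.4]
opening: 0.0597
gripper_force: 0.0
clock: 8.07
tool_pos: [0.5958, -0.1363, 0.2996]
orientation: [-179.6, -0.0, -90.2]
force: [0.7, 0.4, -0.8]
opening: 0.0873
gripper_force: 0.0
clock: 8.7
tool_pos: [0.6043, 0.0295, 0.2953]
orientation: [180.0, -0.0, -90.0]
force: [-1.6, -0.4, 0.1]
opening: 0.0876
gripper_force: 0.0
8.7 [0.6043 0.0295 0.2953] [ 1.800e+02 -1.000e-02 -9.001e+01]
free_notch 0.25 [351.8 168.8] [0.5613 0.005 ]
pot_knob 0.9 [296.4 142.3] [ 0.6271 -0.029 ]
front_station 0.91 [434.4 185.1] [0.4732 0.0183]
stand 0.72 [345.6 167.4] [0.5607 0.0135]
carousel 0.78 [352.3 170.3] [0.5531 0.0151]
[[-1.     0.002 -0.     0.604]
 [ 0.002  0.967  0.254 -0.038]
 [ 0.001  0.254 -0.967  0.435]
 [ 0.     0.     0.     1.   ]]
```

View pics/w2.png

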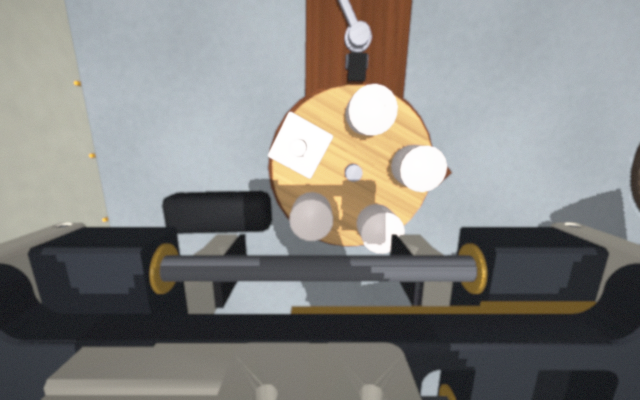

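The carousel is at the centre of the view, with the pot knob at about (301,147), the hub at (353,172) and the pointer tip at (452,172). I'll convert these to positions and cross-check with the lever pivot.

```bash
cat > m.py <<'E'
from h import *
for n,uv,z in [("knobtop",(301,146),.139),("knobnet",(296.4,142.3),.127),("tip",(452,172),.03),("pivot",(358,35),.04),("discL",(269,158),.036),("discR",(434,158),.036),("discTop",(353,84),.036),("discBot",(350,247),.036),("hub",(353,172),.045)]:
    print(n,ray("wrist",uv,z).round(4))
im=cv2.imread("pics/w2.png");g=cv2.cvtColor(im[100:200,250:350],cv2.COLOR_BGR2GRAY);cv2.imwrite("pics/c2.png",cv2.resize(im[60:260,240:480],(720,600)))
E
python3 m.py
```

```text
knobtop [ 0.6216 -0.0253  0.139 ]
knobnet [ 0.6272 -0.0287  0.127 ]
tip [0.4082 0.0171 0.03  ]
pivot [ 0.5529 -0.1581  0.04  ]
discL [ 0.6733 -0.0042  0.036 ]
discR [ 0.4391 -0.0037  0.036 ]
discTop [ 0.5571 -0.1013  0.036 ]
discBot [0.5546 0.132  0.036 ]
hub [0.5547 0.0147 0.045 ]
```

View pics/c2.png

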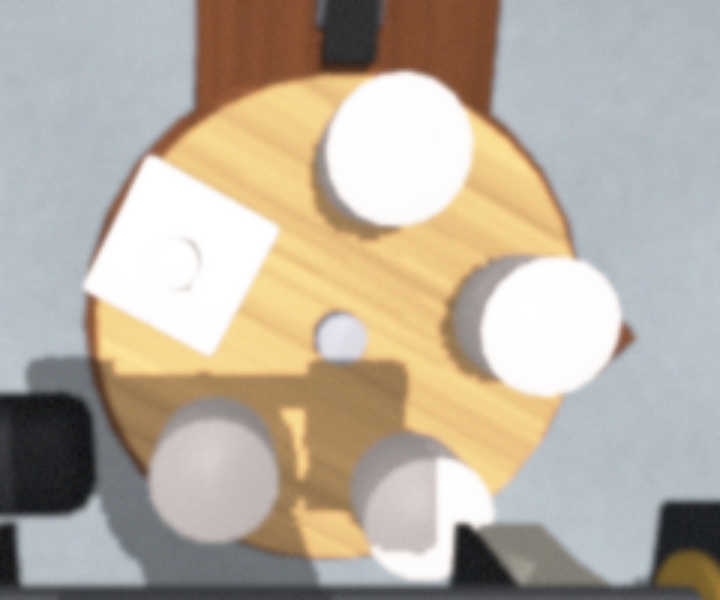

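```bash
python3 -m crank '[0,0,0,56,-18,0,1, 0,0,0,0,0,60,1, 0,0,0,0,0,60,1, 0,0,0,0,0,30,1, 0,0,0,0,0,16,1]'
python3 -m crank '[0,0,0,0,0,0,1, 0,0,0,0,0,0,0, 0,0,0,0,0,0,0, 0,0,0,0,0,0,0, 0,0,0,0,0,0,0]'
python3 -m crank '[0,0,0,0,0,0,0, 0,0,0,0,0,0,0, 0,0,0,0,0,0,0, 0,0,0,0,0,0,0, 0,0,0,0,0,0,0]'
python3 wl.py 3 pot_knob stand front_station carousel; python3 -c "
from h import *
im=eyes.snapshot('top');cv2.imwrite('pics/t3.png',im);print(get_obs()['opening'],get_obs()['gripper_force'])
for n in ['lever_knob','free_notch']: print(n,[(r['p'],ray('top',r['location'],.085)) for r in spotter.place_of('top',n)[:2]])"
```

```text
clock: 9.68
tool_pos: [0.6217, -0.0271, 0.1275]
orientation: [179.9, -0.0, -90.1]
force: [0.6, 0.1, 0.6]
opening: 0.0876
gripper_force: 0.0
clock: 10.3
tool_pos: [0.6225, -0.0265, 0.1298]
orientation: [-180.0, 0.0, -90.1]
force: [0.0, -0.7, -0.6]
opening: 0.0533
gripper_force: 0.0
clock: 10.92
tool_pos: [0.6252, -0.0269, 0.1297]
orientation: [-179.7, -0.0, -90.0]
force: [10.4, -3.6, -6.3]
opening: 0.0171
gripper_force: 30.0
10.925 [ 0.6252 -0.0269  0.1297] [-1.7972e+02 -2.0000e-02 -9.0040e+01]
[[-1.    -0.001  0.004  0.624]
 [ 0.     0.967  0.254 -0.094]
 [-0.004  0.254 -0.967  0.269]
 [ 0.     0.     0.     1.   ]]
0.01731436370102784 30.00419855117798
lever_knob [(0.54, array([ 0.58397183, -0.22415912,  0.085     ]))]
free_notch [(0.94, array([ 0.58962356, -0.2248996 ,  0.085     ]))]
```

```bash
cat > arc.py <<'E'
import sys;from h import *
# arc.py cmdx cmdy cx cy a0 a1 n : rows (tool x,y mm at yaw -90)
px,py,cx,cy,a0,a1,n=map(float,sys.argv[1:])
for a in np.deg2rad(np.linspace(a0,a1,int(n)+1)):
    x,y=cx+.08*np.cos(a),cy+.08*np.sin(a);print("%.0f: %.1f %.1f -> %.4f %.4f"%(np.rad2deg(a),-1000*(y-py),-1000*(x-px),x,y));px,py=x,y
E
python3 arc.py .622 -.0268 .556 .0152 -31 -180.8 25
```

```text
-31: -0.8 -2.6 -> 0.6246 -0.0260
-37: 6.9 4.7 -> 0.6199 -0.0329
-43: 6.4 5.4 -> 0.6145 -0.0393
-49: 5.8 6.0 -> 0.6085 -0.0452
-55: 5.2 6.6 -> 0.6019 -0.0503
-61: 4.4 7.1 -> 0.5948 -0.0547
-67: 3.7 7.5 -> 0.5873 -0.0584
-73: 2.9 7.9 -> 0.5795 -0.0613
-79: 2.0 8.1 -> 0.5714 -0.0633
-85: 1.2 8.3 -> 0.5631 -0.0645
-91: 0.3 8.4 -> 0.5547 -0.0648
-97: -0.6 8.3 -> 0.5464 -0.0642
-103: -1.4 8.2 -> 0.5381 -0.0628
-109: -2.3 8.0 -> 0.5301 -0.0605
-115: -3.1 7.8 -> 0.5223 -0.0574
-121: -3.9 7.4 -> 0.5149 -0.0535
-127: -4.7 6.9 -> 0.5080 -0.0488
-133: -5.4 6.4 -> 0.5016 -0.0434
-139: -6.0 5.8 -> 0.4958 -0.0374
-145: -6.6 5.2 -> 0.4906 -0.0309
-151: -7.1 4.5 -> 0.4861 -0.0238
-157: -7.5 3.7 -> 0.4825 -0.0163
-163: -7.8 2.9 -> 0.4796 -0.0084
-169: -8.1 2.0 -> 0.4775 -0.0003
-175: -8.3 1.2 -> 0.4763 0.0080
-181: -8.4 0.3 -> 0.4760 0.0163
```

```bash
python3 -m crank '[0,0,0,-0.8,-2.6,0,0, 0,0,0,6.9,4.7,0,0, 0,0,0,6.4,5.4,0,0, 0,0,0,5.8,6.0,0,0, 0,0,0,5.2,6.6,0,0]'
python3 -m crank '[0,0,0,4.4,7.1,0,0, 0,0,0,3.7,7.5,0,0, 0,0,0,2.9,7.9,0,0, 0,0,0,2.0,8.1,0,0, 0,0,0,0,0,0,0]'
```

```text
clock: 11.95
tool_pos: [0.6067, -0.0518, 0.1297]
orientation: [-179.5, -0.1, -90.1]
force: [21.5, -17.2, -16.2]
opening: 0.0175
gripper_force: 30.0
clock: 12.58
tool_pos: [0.5717, -0.0658, 0.1297]
orientation: [-180.0, -0.2, -90.1]
force: [5.8, -14.9, -3.6]
opening: 0.017
gripper_force: 30.0
```

```bash
python3 -m crank '[0,0,0,3,0,0,0, 0,0,0,0,0,0,0, 0,0,0,0,0,0,0]'
```

```text
clock: 12.95
tool_pos: [0.572, -0.066, 0.1297]
orientation: [-179.9, -0.0, -90.0]
force: [0.9, -0.2, 1.3]
opening: 0.0173
gripper_force: 30.0
```

```bash
python3 arc.py .572 -.066 .5565 .0128 -79 -181 17
```

```text
-79: -0.3 0.2 -> 0.5718 -0.0657
-85: 1.2 8.3 -> 0.5635 -0.0669
-91: 0.3 8.4 -> 0.5551 -0.0672
-97: -0.6 8.4 -> 0.5468 -0.0666
-103: -1.5 8.2 -> 0.5385 -0.0651
-109: -2.3 8.0 -> 0.5305 -0.0628
-115: -3.1 7.8 -> 0.5227 -0.0597
-121: -3.9 7.4 -> 0.5153 -0.0558
-127: -4.7 6.9 -> 0.5084 -0.0511
-133: -5.4 6.4 -> 0.5019 -0.0457
-139: -6.0 5.8 -> 0.4961 -0.0397
-145: -6.6 5.2 -> 0.4910 -0.0331
-151: -7.1 4.4 -> 0.4865 -0.0260
-157: -7.5 3.7 -> 0.4829 -0.0185
-163: -7.9 2.9 -> 0.4800 -0.0106
-169: -8.1 2.0 -> 0.4780 -0.0025
-175: -8.3 1.2 -> 0.4768 0.0058
-181: -8.4 0.3 -> 0.4765 0.0142
```

```bash
python3 -m crank '[0,0,0,1.2,8.3,0,0, 0,0,0,0.3,8.4,0,0, 0,0,0,-0.6,8.4,0,0, 0,0,0,-1.5,8.2,0,0, 0,0,0,-2.3,8.0,0,0]'
python3 -m crank '[0,0,0,-3.1,7.8,0,0, 0,0,0,-3.9,7.4,0,0, 0,0,0,-4.7,6.9,0,0, 0,0,0,-5.4,6.4,0,0, 0,0,0,0,0,0,0]'
```

```text
clock: 13.58
tool_pos: [0.5306, -0.0633, 0.1294]
orientation: [-179.9, -0.0, -90.1]
force: [4.8, -4.6, -1.6]
opening: 0.0175
gripper_force: 30.0
clock: 14.2
tool_pos: [0.5016, -0.0457, 0.1292]
orientation: [180.0, 0.0, -90.0]
force: [2.8, -1.0, -2.8]
opening: 0.0169
gripper_force: 30.0
```

Low forces now. I'll continue to the front.

```bash
python3 -m crank '[0,0,0,-6.0,5.8,0,0, 0,0,0,-6.6,5.2,0,0, 0,0,0,-7.1,4.4,0,0, 0,0,0,-7.5,3.7,0,0, 0,0,0,-7.9,2.9,0,0]'
python3 -m crank '[0,0,0,-8.1,2,0,0, 0,0,0,-8.3,1.2,0,0, 0,0,0,-8.4,0.3,0,0, 0,0,0,0,0,0,0, 0,0,0,0,0,0,0]'
python3 - <<'E'
from h import *
for c in ["top","scene"]:
    im=eyes.snapshot(c);cv2.imwrite(f"pics/{c}4.png",im)
    for n in ['lever_knob','free_notch','pot_knob','front_station']: print(c,n,[(round(r['p'],2),np.round(r['location']),ray(c,r['location'],H[n]).round(4)) for r in spotter.place_of(c,n)[:2]])
a=cv2.imread('pics/scene4.png')[110:260,210:410];cv2.imwrite('pics/s4.png',cv2.resize(a,(800,600),interpolation=2))
E
```

```text
clock: 14.82
tool_pos: [0.4801, -0.011, 0.1291]
orientation: [-180.0, -0.0, -90.1]
force: [6.4, -4.4, -5.5]
opening: 0.0175
gripper_force: 30.0
clock: 15.45
tool_pos: [0.4756, 0.0135, 0.129]
orientation: [179.9, -0.0, -90.1]
force: [-0.7, -3.3, 1.0]
opening: 0.0173
gripper_force: 30.0
top lever_knob [(0.63, array([416., 213.]), array([ 0.582 , -0.2236,  0.085 ]))]
top free_notch [(0.67, array([418., 215.]), array([ 0.578 , -0.2278,  0.085 ]))]
top pot_knob []
top front_station []
scene lever_knob [(0.82, array([248., 186.]), array([ 0.5838, -0.2144,  0.085 ])), (0.63, array([331., 203.]), array([0.5934, 0.0158, 0.085 ]))]
scene free_notch [(0.64, array([247., 187.]), array([ 0.5882, -0.216 ,  0.085 ])), (0.58, array([243., 187.]), array([ 0.5917, -0.2262,  0.085 ]))]
scene pot_knob [(0.79, array([338., 158.]), array([0.4752, 0.011 , 0.127 ]))]
scene front_station []
```

View pics/s4.png

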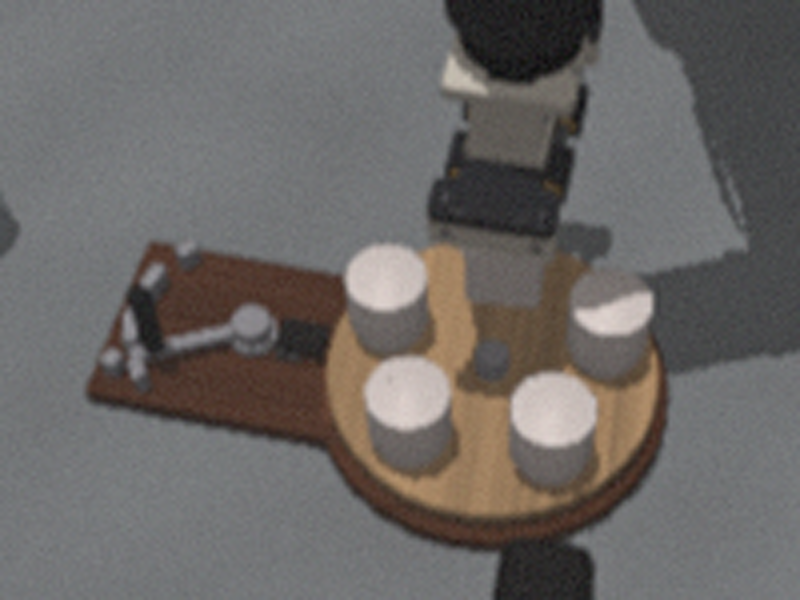

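```bash
python3 -c "
import cv2
a=cv2.imread('pics/top4.png')[150:300,240:440];cv2.imwrite('pics/t4.png',cv2.resize(a,(800,600),interpolation=2))"
```

```text
(no output)
```

View pics/t4.png

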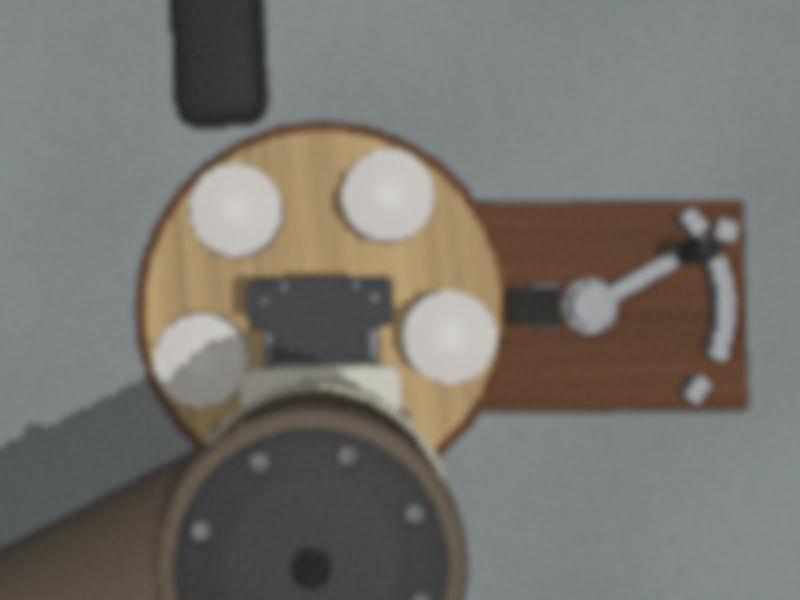

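The lever sits in the studded notch, and the four round pots are visible. I'll fit the carousel angle from the pot tops and compare it with the stand's direction.

```bash
cat > fit.py <<'E'
from h import *
from scipy.optimize import least_squares
f=lambda u,v:(240+u/4,150+v/4)
P=np.array([ray("top",f(u,v),.103)[:2] for u,v in [(450,336),(387,195),(236,210),(201,360)]])
# pots anticlockwise from the square pot
th=np.deg2rad(180+72*np.arange(1,5))
r=least_squares(lambda q:(np.c_[q[0]+.08*np.cos(th+q[2]),q[1]+.08*np.sin(th+q[2])]-P).ravel(),[.555,.015,0])
print(P.round(4),"centre",r.x[:2].round(4),"carousel yaw",np.rad2deg(r.x[2]).round(2),"res mm",(1000*r.fun).round(1))
for n,uv,z in [("tongueA",(742,202),.018),("tongueB",(747,408),.018),("pivot",(590,306),.04),("discL",(138,305),.036),("discR",(503,305),.036)]: print(n,ray("top",f(*uv),z).round(4))
im=cv2.imread("pics/top0.png");hsv=cv2.cvtColor(im,cv2.COLOR_BGR2HSV)
m=(im[...,2].astype(int)-im[...,0]>25).astype(np.uint8);m[:,:374]=0
c=max(cv2.findContours(m,0,2)[0],key=cv2.contourArea);print("tongue rect",cv2.minAreaRect(c))
E
python3 fit.py
```

```text
[[ 0.5352 -0.0638]
 [ 0.6212 -0.0284]
 [ 0.6146  0.0632]
 [ 0.5249  0.0863]] centre [0.554  0.0129] carousel yaw 3.99 res mm [-0.5 -0.9  0.6 -1.1  0.7  1.1 -0.8  0.8]
tongueA [ 0.6163 -0.2657  0.018 ]
tongueB [ 0.481  -0.2629  0.018 ]
pivot [ 0.5506 -0.159   0.04  ]
discL [0.5592 0.1324 0.036 ]
discR [ 0.5527 -0.1034  0.036 ]
tongue rect ((610.4999389648438, 305.9999694824219), (61.99999237060547, 56.99999237060547), 90.0)
```

The carousel is about 5° (7 mm) short, because the knob slipped along the pads earlier. I'll turn it on by 7 mm and refit, detecting the pots by script this time.

```bash
python3 -m crank '[0,0,0,-4,0.1,0,0, 0,0,0,-3,0.1,0,0, 0,0,0,0,0,0,0, 0,0,0,0,0,0,0]'
python3 - <<'E'
from h import *
im=eyes.snapshot("top");cv2.imwrite("pics/top5.png",im)
print([(round(r['p'],2),ray('scene',r['location'],.127).round(4)) for r in (eyes.snapshot("scene") is not None and spotter.place_of('scene','pot_knob'))[:2]])
a=im[150:300,240:440];cv2.imwrite('pics/t5.png',cv2.resize(a,(800,600),interpolation=2))
E
```

```text
clock: 16.45
tool_pos: [0.4755, 0.0207, 0.129]
orientation: [179.9, -0.0, -90.1]
force: [-5.0, -3.7, 0.2]
opening: 0.017
gripper_force: 30.0
[(0.7, array([ 0.7043, -0.3156,  0.127 ]))]
```

View pics/t5.png

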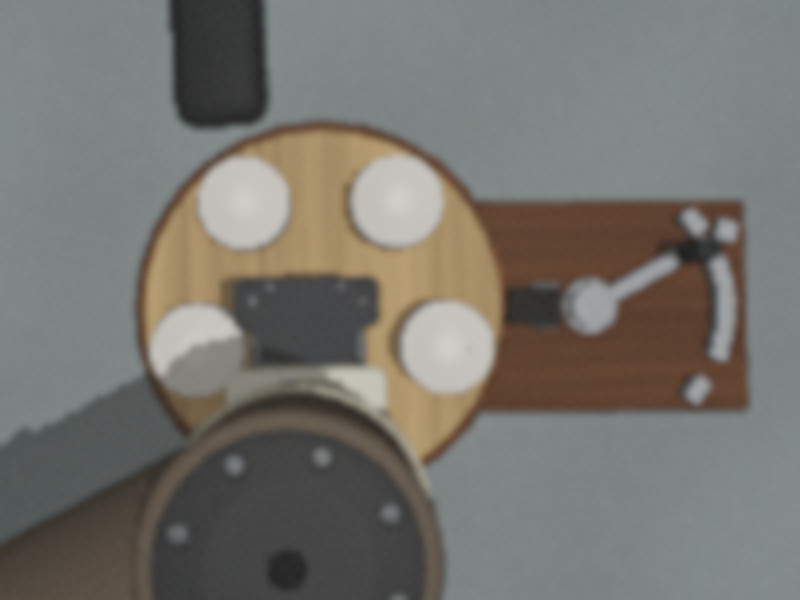

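The pots have turned on and now sit nearly symmetric, with the rear pair at (244,202) and (396,201). I'll refit.

```bash
sed -i 's/(450,336),(387,195),(236,210),(201,360)/(446,346),(396,201),(244,202),(196,350)/' fit.py; python3 fit.py | head -5; python3 -c "from plant import get_obs;print(get_obs())"|tail -4
```

```text
[[ 0.5293 -0.0612]
 [ 0.6174 -0.0337]
 [ 0.6193  0.0583]
 [ 0.531   0.0891]] centre [0.5543 0.0134] carousel yaw -0.9 res mm [-0.9 -1.1  0.8 -0.9  0.4  1.2 -0.2  0.8]
tongueA [ 0.6163 -0.2657  0.018 ]
{'clock': 16.6, 'joint_pos': array([ 2.62410552e+01,  8.37603491e+00, -3.28727254e+01, -1.97955244e-02,
       -4.88369695e+01, -2.63113991e+01]), 'qvel': array([-0.02208507,  0.03251558, -0.01272433,  0.02466579,  0.08647749,
       -0.00978965]), 'tau': array([  1.82273772, -35.49166918,  26.57459915,   6.01424307,
         1.90597527,   0.32180054]), 'tool_pos': array([0.47548226, 0.02065608, 0.12902736]), 'orientation': array([ 1.79916553e+02, -2.46590492e-02, -9.00833666e+01]), 'force': array([-3.38762578, -3.54967137,  1.29120667]), 'moment': array([-1.12600106,  1.51109395, -0.31985526]), 'gripper_force': 29.996016025543213, 'opening': 0.017266026031342713}
```

```bash
python3 -c "from plant import ctrl;print(ctrl.close_job())"
```

```text
the job is handed in; nothing more can be done
None
```

I threw the lever into its marked notch, turned the carousel until the square pot stood at the front pointer (fitted yaw -0.9° against about -1° for the stand), and handed the job in with the knob gripped at 30 N; no verdict was returned.

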